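# Put the spray can away and close the bench cabinet

### The job

Put the blue spray can away in the yellow bench cabinet: stand it upright on the bare front part of the pulled-out tray, slide the tray all the way in to its stop, then push the door shut until its catch snaps and it sits flush. Press it home firmly but without ramming it, keep the can upright, and leave the green can, the red bin and the spanner where they are.

Things in the scene. Friction and masses are not known exactly. Their poses are not given: they have to be found in the camera images.
- blue_can: Blue spray can with a white band and a yellow cap, standing upright, loose. Diameter 52, straight wall up to 106, above it a shoulder and a 38 wide cap up to 128. About 300 g. Origin: centre of its underside, z up the can.
- green_can: Green spray can with a white band and white cap, same size and shape as the blue one; not needed. Origin: centre of its underside. The two cans stand in either of two places.
- parts_bin: Small open red plastic bin, 120 x 100 x 55 high, loose; not needed. Origin: centre of its underside.
- spanner: Steel spanner lying flat, about 180 long, loose; not needed. Its long axis is x.
- cabinet: Yellow steel bench cabinet fixed to the bench, 240 deep x 270 wide x 182 high, with a clear flat roof, open on the side towards the robot. Origin: on the bench below the middle of its doorway, in the plane of its front edges; x points into the cabinet, y to its left (hinge) side, z up. Walls 8 thick, inside height 160 above its 12 thick floor.
- tray (a joint): How far the aluminium tray is pulled out, m: 0 = home at its stop, its front lip then 20 behind the doorway plane; grows along the cabinet's -x. About 2 N friction. Tray 240 wide, 190 deep, underside 12 above the bench, floor 8 thick; front lip 40 high, 6 thick; other lips 25 high. Three 60 high tins are fixed along its back.
- tray_floor (a point): Middle of the tray's bare front part (black mat, about 118 deep between lip and tins), on the tray floor, 20 above the bench and 60 behind the lip's front face; moves with the tray; axes as the cabinet's.
- tray_lip (a point): Middle of the top edge of the tray's front lip, on its front face, 52 above the bench; moves with the tray; axes as the cabinet's.
- door (a joint): Opening angle of the door, rad: 0 = shut flush; 1.6 to 2.0 at the start; stays where left. Hinged upright on the cabinet's +y edge (left seen from the robot). A sprung ball catch near the free edge resists with about 10 N over the last 0.05 rad, snaps over at about 0.02 rad, then holds the door at 0; let go earlier, the door stays ajar.
- door_push (a point): Point on the door's outer face, 200 from the hinge line and 135 above the bench, a good place to push; outward normal is its -x.
- door_hinge (a point): On the door's hinge line, 90 above the bench; turns with the yellow door; its axes equal the cabinet's when shut. Door panel 264 wide, 12 thick, from 5 to 175 above the bench; runs from the hinge along -y; outer face 14 along -x from the hinge line. A black upright grip strip 100 high stands out 12 from the outer face, 252 from the hinge.
There are look-alikes about, which are no part of the job. There is more than one size of the blue_can; the job needs the largest. Of the things that look like the green_can, take the one that is farthest to the robot's right at the start.

How it is judged:
On the way, in this order (a step that is already met when the one before it is completed fails the run):
1. the blue can stands upright on the bare front part of the tray, let go, while the tray is still out (x of blue_can in the frame of tray_floor between -0.036 and 0.036 m and y of blue_can in the frame of tray_floor between -0.095 and 0.095 m and z of blue_can in the frame of tray_floor between -0.004 and 0.006 m and angle between blue_can's own z axis and vertical below 0.1 rad and contact force between blue_can and the fingers below 0.3 N and value of joint tray above 0.06 m), for 0.3 s.
2. the tray is home (within 5 mm of its stop) with the can upright on it, the door still open (x of blue_can in the frame of tray_floor between -0.036 and 0.036 m and y of blue_can in the frame of tray_floor between -0.095 and 0.095 m and z of blue_can in the frame of tray_floor between -0.004 and 0.006 m and angle between blue_can's own z axis and vertical below 0.1 rad and value of joint tray below 0.005 m and value of joint door above 0.15 rad), for 0.2 s.
At the end, for the whole second after the job is handed in: Blue can upright (0.1 rad), at rest, on the tray's bare front part (within 36 mm fore-aft, 95 mm sideways of its middle); tray within 6 mm of its stop; door on its catch (under 0.012 rad); green can upright and it, bin and spanner within 30 mm of their starts (x of blue_can in the frame of tray_floor between -0.036 and 0.036 m and y of blue_can in the frame of tray_floor between -0.095 and 0.095 m and z of blue_can in the frame of tray_floor between -0.004 and 0.006 m and angle between each of blue_can, green_can's own z axis and vertical below 0.1 rad and value of joint tray below 0.006 m and value of joint door below 0.012 rad and linear speed of blue_can below 0.02 m/s and distance of each of green_can, parts_bin, spanner from where it was at the start of the episode below 0.03 m); the robot touches nothing.
It fails at once if the blue can is tipped by more than 0.5 rad (angle between blue_can's own z axis and vertical above 0.5 rad).
It fails at once if the robot presses on the cabinet, its tray or its door with more than 50 N (contact force between any of the arm, the fingers and cabinet above 50 N).
It fails at once if the green can, bin or spanner is moved by more than 30 mm (distance of any of green_can, parts_bin, spanner from where it was at the start of the episode above 0.03 m).
It also fails if it takes over 72 s, if anything falls off the work surface, if the arm or the gripper's body presses on something with over 40 N, if the wrist force passes 120 N, or if a joint passes its speed limit or range.

### The arm

A 7-joint arm with a two-finger parallel gripper is mounted at the origin on the work surface. World frame = base frame: x ahead of the robot, y to its left, z up, the work surface at z = 0. Lengths are in m, angles in rad, forces in N, time in s.
With the tool pointing down it reaches from about 0.4 to 0.875 m from the base axis. Payload 19.3 kg.
Tool frame: the origin (TCP) lies on the mounting face of the last link; the fingertips stand 173 mm ahead of it and the grasp point (between the pads) lies 155 mm ahead of it; z points along the fingers, y is the line along which they close (so a half turn about z gives the same grasp; the last joint's range is limited). The gripper opens to 85 mm and grips with 20 to 120 N. Pads are 22 mm wide; open, the fingers measure 114 mm over their backs; the gripper's body (76 mm by 85 mm) begins 54 mm behind the grasp point. The pads swing forward as they close: fully open they stand 13 mm farther back than shut.
Start: joints at [-1.223, 0.521, -0.036, 1.599, 0.021, 1.021, -0.113], TCP at [0.254, 0.571, 0.405] pointing down, gripper open.
Joint ranges: [-2.91, 2.91], [-0.3, 2.13], [-1.5, 1.42], [0.17, 2.43], [-1.26, 4.41], [0.16, 1.93], [-2.52, 2.52]. Speed limits (rad/s): [1.89, 1.89, 2.39, 2.39, 3.01, 3.01, 3.01].

### API

Orientations are given as a rotation vector (axis times angle).
In Python, from station import robot, grab_frame, camera_model, boxes_of, mark_of gives the robot as it stands.
- The arm moves only by the shell command python3 -m handwheel 'ROWS' [FORCE]. ROWS is JSON, a list of rows, each a list of 7 numbers: the shift along the world's x, y, z in units of 500 mm (1.0 is 500 mm), then the turn, a rotation vector about the world's x, y, z in units of 180 degrees (1.0 is 180 degrees), then the closure, from -1 (fully open) to 1 (shut). A call has 1 to 8 rows; each row is the pose to reach, as a shift and turn from the pose commanded when the call began, turning the shorter way round; what a row does not reach only later rows make up. A row lasts 1/12 s, in which the tool goes at most 41.7 mm and 7.16 degrees, less where a joint would pass 70% of its speed; a pose out of reach is approached as far as the arm can. A call with a number of a shift or a turn outside -1 to 1 is refused whole. A call with a gripper value outside its range is refused whole. The fingers move at their own pace and stop on an object; FORCE is the grip in N (left out, the last holds). Time passes only in rows, so rows that repeat a pose let the fingers close. It gives the time, the measured TCP pose, the force, the opening and the grip force at its end, in the units of the state.
- robot.read_state(): the state, without advancing time (a new reading comes with each control period).
- grab_frame(name): name is "scene" or "top" or "wrist"; returns the picture (400x640x3 uint8, red, green, blue); there is no depth.
- camera_model(name): a dict with "mtx" (3x3 intrinsics, pixels), "cam_to_world" (4x4, takes a point from camera to world coordinates). Camera axes: x right, y down, z forward; pixel columns grow to the right and rows downward; lengths in m; the calibration is good to about 2 mm. A picture is of the moment at which its call begins: read the wrist's pose just before it. camera_model takes no time and is no camera call; for the wrist camera it gives the pose at the moment of the call.
- robot.close_job(): hands the job in; it is judged then, once.
Trained networks look in the newest picture that a camera, given by its name, has taken for a name from the list of things; names that differ only in an ending like _2 or _b are one class to them, and where a whole thing is asked for, a point or a joint stands for the part that bears it (a point fixed in the world has none). Each returns a list of dicts, best first, with "p" (0 to 1); they miss things now and then, are a little off and sometimes report something else, mostly with a low value. They report only what shows in the picture. A call takes as long as a camera call. They do not tell look-alikes from the thing itself.
- boxes_of(camera, thing): "box" ([left, top, right, bottom] in pixels, round what is visible of it).
- mark_of(camera, thing): "pixel" ([column, row] in pixels: a listed point, or the origin of a listed thing).
The state is a dict: "t": time; "qpos": joint angles; "joint_velocities": joint speeds; "joint_efforts": joint torques, N m; "position": TCP position; "orientation": TCP orientation; "force": force on the tool from outside, world axes, zero at the start; "ft_torque": the same for the moment, N m; "finger_gap": finger opening in m; "grasp_force": force on a finger pad.
Only numpy, scipy, OpenCV 4.12 (cv2) and the standard library are available. Lean on these libraries where they do the work, as an engineer would, in place of code of your own. Each camera call takes 0.05 s, during which the arm holds its last target. There are 200 camera calls.

## Working session

There is one attempt and no reset: what is moved stays moved. The work goes in short steps, Python scripts to look and compute and a shell command to move; the robot and the scene stay as the last step left them, time stands still between calls to the robot, and variables do not carry over. Pictures are saved under pics/ and viewed, at most 10 in all, crops included, and the job is handed in when it is done.

```bash
mkdir -p pics; ls; python3 - <<'E'
from station import robot, grab_frame, camera_model, boxes_of, mark_of
import cv2,numpy as np
s=robot.read_state();print(s['t'],s['position'],s['orientation'],s['finger_gap'])
for c in ['scene','top']:
    im=grab_frame(c);cv2.imwrite(f'pics/{c}0.png',im[:,:,::-1])
    m=camera_model(c);print(c,m['mtx'].tolist() if hasattr(m['mtx'],'tolist') else m['mtx'],np.round(m['cam_to_world'],4).tolist())
    for t in ['blue_can','green_can','parts_bin','spanner','cabinet','tray']:
        print(t,[(np.round(d['box']).astype(int).tolist(),round(d['p'],2)) for d in boxes_of(c,t)])
    for t in ['blue_can','green_can','cabinet','tray_floor','tray_lip','door_push','door_hinge']:
        print('M',t,[(np.round(d['pixel'],1).tolist(),round(d['p'],2)) for d in mark_of(c,t)])
print(robot.read_state()['t'])
E
```

```text
pics
0.0 [0.2535353  0.57111743 0.40413718] [-6.51411488e-01 -3.07317058e+00  1.74304298e-03] 0.08555687715345248
scene [[428.8475558498478, 0.0, 321.41926562120415], [0.0, 428.8475558498478, 195.40577785488117], [0.0, 0.0, 1.0]] [[-0.9999, 0.0039, 0.0131, 0.5336], [-0.0054, 0.7683, -0.64, 0.62], [-0.0126, -0.64, -0.7682, 1.0226], [0.0, 0.0, 0.0, 1.0]]
blue_can [([326, 168, 344, 206], 0.9), ([358, 173, 374, 204], 0.64), ([301, 171, 315, 206], 0.55)]
green_can [([384, 157, 402, 196], 0.95), ([337, 139, 354, 177], 0.7)]
parts_bin [([238, 153, 284, 190], 0.98)]
spanner []
cabinet [([155, 188, 385, 345], 0.9)]
tray [([263, 227, 322, 295], 0.7)]
M blue_can [([363.0, 196.7], 0.86), ([310.0, 197.3], 0.8), ([333.3, 197.7], 0.62)]
M green_can [([339.3, 173.3], 0.81), ([391.1, 184.6], 0.57)]
M cabinet [([274.5, 270.3], 0.63)]
M tray_floor [([298.7, 267.2], 0.79)]
M tray_lip [([323.0, 263.5], 0.84)]
M door_push [([351.2, 314.7], 0.68), ([298.3, 265.7], 0.57)]
M door_hinge [([267.3, 306.5], 0.85)]
top [[412.7750090468184, 0.0, 319.47648823817474], [0.0, 412.7750090468184, 197.08219645562528], [0.0, 0.0, 1.0]] [[-0.0134, -0.9869, 0.1607, 0.4053], [-0.9999, 0.0122, -0.0087, -0.1251], [0.0066, -0.1608, -0.987, 1.0511], [0.0, 0.0, 0.0, 1.0]]
blue_can [([345, 249, 362, 265], 0.82), ([347, 177, 365, 194], 0.78), ([340, 208, 371, 232], 0.56)]
green_can [([383, 218, 416, 242], 0.8), ([360, 280, 386, 305], 0.62)]
parts_bin [([352, 103, 411, 160], 0.68)]
spanner [([413, 176, 480, 196], 0.87)]
cabinet [([142, 37, 308, 264], 0.9), ([201, 143, 300, 210], 0.37)]
tray [([201, 140, 299, 211], 0.76)]
M blue_can [([352.1, 188.8], 0.75), ([353.1, 255.8], 0.67), ([350.4, 224.5], 0.6)]
M green_can [([367.5, 287.5], 0.81), ([394.2, 233.9], 0.7)]
M cabinet [([253.4, 158.0], 0.71)]
M tray_floor [([252.1, 181.3], 0.86)]
M tray_lip [([250.6, 204.5], 0.85)]
M door_push []
M door_hinge [([188.7, 151.4], 0.9)]
1.4
```

View pics/scene0.png

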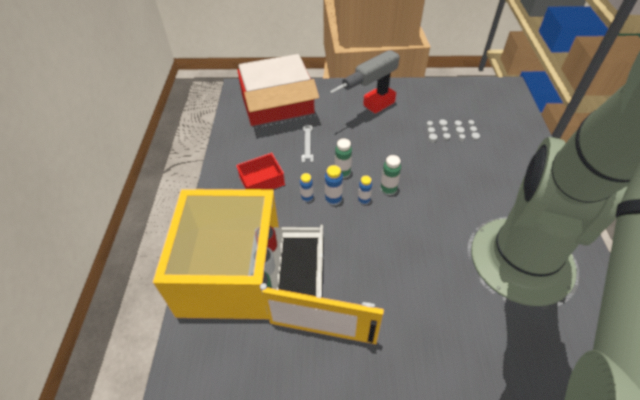

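View pics/top0.png

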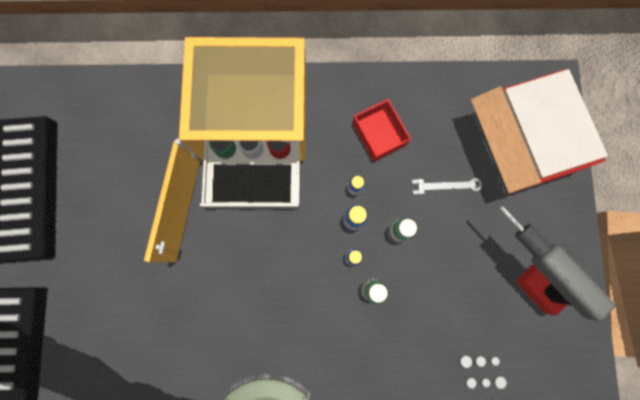

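```bash
cat > h.py <<'E'
from station import robot, grab_frame, camera_model, boxes_of, mark_of
import cv2,numpy as np
from scipy.spatial.transform import Rotation as R
def onz(c,px,z,m=None):
    m=m or camera_model(c);K=np.array(m['mtx']);T=np.array(m['cam_to_world'])
    d=T[:3,:3]@np.linalg.solve(K,[px[0],px[1],1]);return T[:3,3]+d*(z-T[2,3])/d[2]
def proj(c,p,m=None):
    m=m or camera_model(c);K=np.array(m['mtx']);T=np.array(m['cam_to_world'])
    q=K@(T[:3,:3].T@(np.asarray(p)-T[:3,3]));return q[:2]/q[2]
def tri(a,b):  # two-view point
    P=[]
    for c in('scene','top'):
        m=camera_model(c);P.append(np.array(m['mtx'])@np.linalg.inv(np.array(m['cam_to_world']))[:3])
    X=cv2.triangulatePoints(P[0],P[1],np.array(a,float).reshape(2,1),np.array(b,float).reshape(2,1));return (X[:3]/X[3]).ravel()
E
python3 - <<'E'
from h import *
np.set_printoptions(precision=4,suppress=True)
S={'b_l':(363,196.7),'b_r':(310,197.3),'b_m':(333.3,197.7),'g1':(339.3,173.3),'g2':(391.1,184.6)}
for k,v in S.items(): print('scene',k,onz('scene',v,0))
T={'b_a':(352.1,188.8),'b_b':(353.1,255.8),'b_c':(350.4,224.5),'g1':(367.5,287.5),'g2':(394.2,233.9)}
for k,v in T.items(): print('top',k,onz('top',v,0))
for k,a,b,z in [('cab',(274.5,270.3),(253.4,158),0),('floor',(298.7,267.2),(252.1,181.3),.02),('lip',(323,263.5),(250.6,204.5),.052),('hinge',(267.3,306.5),(188.7,151.4),.09)]:
    print(k,onz('scene',a,z),onz('top',b,z),tri(a,b))
print('dp',onz('scene',(351.2,314.7),.135))
E
```

```text
scene b_l [ 0.4226 -0.2261  0.    ]
scene b_r [ 0.5864 -0.2245  0.    ]
scene b_m [ 0.5144 -0.2225  0.    ]
scene g1 [ 0.4937 -0.3249  0.    ]
scene g2 [ 0.331  -0.2753  0.    ]
top b_a [ 0.5972 -0.2191  0.    ]
top b_b [ 0.4254 -0.2171  0.    ]
top b_c [ 0.5046 -0.2123  0.    ]
top g1 [ 0.3467 -0.251   0.    ]
top g2 [ 0.4792 -0.3233  0.    ]
cab [0.677 0.032 0.   ] [0.6823 0.0372 0.    ] [0.6778 0.0362 0.0085]
floor [0.6102 0.0342 0.02  ] [0.616  0.0367 0.02  ] [0.6123 0.0363 0.0249]
lip [0.5449 0.042  0.052 ] [0.5517 0.0346 0.052 ] [0.5488 0.0365 0.0442]
hinge [0.674  0.1796 0.09  ] [0.6767 0.1784 0.09  ] [0.6754 0.1789 0.0892]
dp [0.4819 0.2201 0.135 ]
```

Scene picture: blue cans at (306,186), (334,186) and (365,188). In the top view these are (356,185), (356,218) and (354,257). The middle one is visibly the biggest, so it's the target. Green cans stand at (344,158) and (391,174), the bin at (261,172), and the tray mat at (298,262). The door is open to the left of the cabinet. Next I'll check the choice in a close crop and measure the caps.

```bash
python3 - <<'E'
from h import *
np.set_printoptions(precision=4,suppress=True)
a=cv2.imread('pics/scene0.png');b=cv2.imread('pics/top0.png')
cv2.imwrite('pics/crop.png',np.hstack([cv2.resize(a[150:220,290:380],(400,311),interpolation=2),cv2.resize(b[170:275,320:400],(237,311),interpolation=2)]))
def caps(im,x0,y0,x1,y1):
    h=cv2.cvtColor(im,cv2.COLOR_BGR2HSV);m=cv2.inRange(h,(20,120,120),(38,255,255));k=np.zeros_like(m);k[y0:y1,x0:x1]=m[y0:y1,x0:x1]
    n,_,st,ce=cv2.connectedComponentsWithStats(k);return [(st[i].tolist(),ce[i]) for i in range(1,n) if st[i,4]>15]
A=caps(a,290,150,385,220);B=caps(b,330,165,400,280)
for x in A+B: print(x)
A.sort(key=lambda x:x[1][0]);B.sort(key=lambda x:x[1][1])
for p,q in zip(A,B): print(tri(p[1],q[1]))
# door free edge: base of black strip etc; yellow top corners top view
for p in [(148,260),(178,262),(175,140),(198,160)]: print(p,onz('top',p,.175))
for p in [(182,138),(304,138),(304,38),(184,38)]: print(p,onz('top',p,.182))
E
```

```text
([327, 165, 14, 13, 137], array([333.4161, 170.9489]))
([301, 173, 10, 9, 71], array([305.5493, 177.1549]))
([361, 176, 10, 9, 71], array([365.6338, 179.7183]))
([352, 176, 11, 12, 62], array([356.7742, 181.1935]))
([349, 206, 17, 17, 82], array([356.8171, 214.9024]))
([349, 251, 12, 12, 40], array([354.2 , 257.55]))
[ 0.5969 -0.2219  0.0958]
[ 0.5147 -0.217   0.1266]
[ 0.4206 -0.2115  0.0946]
(148, 260) [0.419  0.2278 0.175 ]
(178, 262) [0.4141 0.165  0.175 ]
(175, 140) [0.6788 0.1826 0.175 ]
(198, 160) [0.6331 0.1307 0.175 ]
(182, 138) [0.681  0.1651 0.182 ]
(304, 138) [ 0.678  -0.1007  0.182 ]
(304, 38) [ 0.914  -0.1024  0.182 ]
(184, 38) [0.9166 0.17   0.182 ]
```

View pics/crop.png

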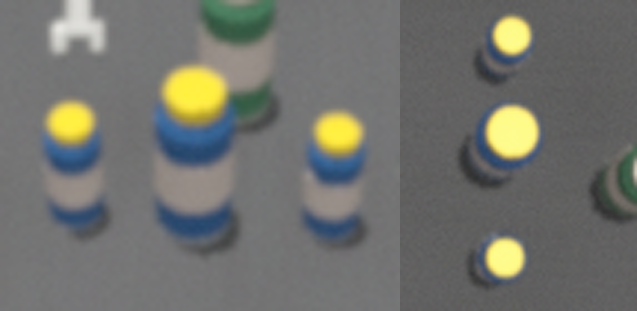

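The crop shows the middle can at scene (334,186) / top (356,215) is clearly larger than the other two. Its cap sits at about 0.127 m, as specified, so I'm choosing it, at (0.513, -0.217).

```bash
python3 -m handwheel '[[0.32,-0.58,0,0,0,0.133,-1],[0.32,-0.58,0,0,0,0.133,-1],[0.32,-0.58,0,0,0,0.133,-1],[0.32,-0.58,0,0,0,0.133,-1],[0.32,-0.58,0,0,0,0.133,-1],[0.32,-0.58,0,0,0,0.133,-1],[0.32,-0.58,0,0,0,0.133,-1],[0.32,-0.58,0,0,0,0.133,-1]]' 40; python3 -m handwheel '[[0.2,-0.6,0,0,0,0,-1],[0.2,-0.6,0,0,0,0,-1],[0.2,-0.6,0,0,0,0,-1],[0.2,-0.6,0,0,0,0,-1],[0.2,-0.6,0,0,0,0,-1],[0.2,-0.6,0,0,0,0,-1],[0.2,-0.6,0,0,0,0,-1],[0.2,-0.6,0,0,0,0,-1]]'
```

```text
t: 2.07
position: [0.4143, 0.279, 0.405]
orientation: [0.001, 3.141, 0.0]
force: [1.2, 1.2, 0.6]
finger_gap: 0.0858
grasp_force: 0.0
t: 2.73
position: [0.5142, -0.0231, 0.405]
orientation: [0.005, 3.141, -0.002]
force: [0.1, -1.2, -1.0]
finger_gap: 0.0859
grasp_force: 0.0
```

```bash
python3 -m handwheel '[[0,-0.388,0,0,0,0,-1],[0,-0.388,0,0,0,0,-1],[0,-0.388,0,0,0,0,-1],[0,-0.388,0,0,0,0,-1],[0,-0.388,0,0,0,0,-1],[0,-0.388,0,0,0,0,-1],[0,-0.388,0,0,0,0,-1]]'; python3 - <<'E'
from h import *
print(robot.read_state()['position'])
m=camera_model('wrist');im=grab_frame('wrist');cv2.imwrite('pics/w1.png',im[:,:,::-1])
print(np.round(m['cam_to_world'],3).tolist())
h=cv2.cvtColor(im,cv2.COLOR_RGB2HSV);k=cv2.inRange(h,(20,120,120),(38,255,255))
n,_,st,ce=cv2.connectedComponentsWithStats(k)
for i in range(1,n):
    if st[i,4]>80: print(st[i].tolist(),ce[i],onz('wrist',ce[i],.128,m),onz('wrist',ce[i],.093,m))
E
```

```text
t: 3.32
position: [0.5132, -0.2143, 0.4045]
orientation: [-0.005, -3.141, 0.0]
force: [0.6, 1.7, -0.2]
finger_gap: 0.0854
grasp_force: 0.0
[ 0.51323599 -0.21430418  0.40453413]
[[0.002, 0.955, 0.296, 0.439], [1.0, -0.002, -0.001, -0.213], [0.0, 0.296, -0.955, 0.374], [0.0, 0.0, 0.0, 1.0]]
[306, 68, 33, 35, 878] [322.16514806  85.20273349] [ 0.42395324 -0.21308118  0.128     ] [ 0.42177474 -0.2130824   0.093     ]
[295, 177, 45, 46, 1635] [316.64770642 199.68256881] [ 0.51401625 -0.21793003  0.128     ] [ 0.5246679  -0.21862201  0.093     ]
[616, 223, 24, 80, 1013] [631.35834156 271.97137216] [0.58315213 0.0667218  0.128     ] [0.60365273 0.10658065 0.093     ]
[299, 252, 28, 28, 615] [312.54634146 265.65528455] [ 0.576063   -0.22210011  0.128     ] [ 0.59555369 -0.22338614  0.093     ]
[397, 284, 32, 84, 1352] [410.4637574  329.19156805] [ 0.64505606 -0.12827347  0.128     ] [ 0.67437534 -0.11619318  0.093     ]
[600, 297, 40, 103, 2362] [625.29254869 346.71549534] [0.66635902 0.08541402 0.128     ] [0.69871307 0.12793572 0.093     ]
[483, 375, 37, 25, 257] [500.37354086 383.68093385] [ 0.71291951 -0.02987855  0.128     ] [ 0.75190645 -0.00378116  0.093     ]
```

```bash
python3 -m handwheel '[[0,-0.006,-0.08,0,0,0,-1],[0,-0.006,-0.16,0,0,0,-1],[0,-0.006,-0.24,0,0,0,-1],[0,-0.006,-0.29,0,0,0,-1],[0,-0.006,-0.323,0,0,0,-1],[0,-0.006,-0.323,0,0,0,-1]]'; python3 -m handwheel '[[0,0,0,0,0,0,0.2],[0,0,0,0,0,0,1],[0,0,0,0,0,0,1],[0,0,0,0,0,0,1],[0,0,0,0,0,0,1],[0,0,0,0,0,0,1],[0,0,0,0,0,0,1],[0,0,0,0,0,0,1]]' 40
```

```text
t: 3.87
position: [0.5131, -0.2139, 0.2401]
orientation: [0.003, -3.137, -0.003]
force: [-0.0, 0.4, 0.5]
finger_gap: 0.0856
grasp_force: 0.0
t: 4.53
position: [0.5142, -0.2159, 0.2449]
orientation: [-0.0, 3.139, -0.001]
force: [-0.9, -0.4, 6.8]
finger_gap: 0.0515
grasp_force: 40.3
```

```bash
python3 -m handwheel '[[0,0,0.03,0,0,0,1],[0,0,0.08,0,0,0,1],[0,0,0.14,0,0,0,1],[0,0,0.2,0,0,0,1],[0,0,0.24,0,0,0,1],[0,0,0.24,0,0,0,1]]'; python3 -m handwheel '[[0.02,0.06,0,0,0,0,1],[0.04,0.12,0,0,0,0,1],[0.07,0.18,0,0,0,0,1],[0.09,0.25,0,0,0,0,1],[0.12,0.32,0,0,0,0,1],[0.15,0.39,0,0,0,0,1],[0.17,0.46,0,0,0,0,1],[0.186,0.506,0,0,0,0,1]]'; python3 - <<'E'
from h import *
s=robot.read_state();print(s['position'],s['finger_gap'],s['force'])
for c in('top','scene'):
    im=grab_frame(c);cv2.imwrite(f'pics/{c}2.png',im[:,:,::-1])
    for t,z in(('tray_floor',.02),('tray_lip',.052),('blue_can',.12),('cabinet',0),('door_hinge',.09)): print(c,t,[(np.round(d['pixel'],1),onz(c,d['pixel'],z).round(3),round(d['p'],2)) for d in mark_of(c,t)])
E
```

```text
t: 5.03
position: [0.5142, -0.2161, 0.3683]
orientation: [0.0, 3.135, -0.003]
force: [-0.6, 0.3, -2.8]
finger_gap: 0.0514
grasp_force: 42.8
t: 5.7
position: [0.6069, 0.0414, 0.3633]
orientation: [-0.005, 3.141, 0.002]
force: [0.2, 0.5, -0.8]
finger_gap: 0.0511
grasp_force: 42.9
[0.60685628 0.04135081 0.36327374] 0.051146998801747924 [ 0.23823801  0.54486664 -0.79785179]
top tray_floor [(array([250.7, 181.2]), array([0.616, 0.04 , 0.02 ]), 0.79)]
top tray_lip [(array([249.7, 206.6]), array([0.547, 0.037, 0.052]), 0.94), (array([254.3, 181.4]), array([0.609, 0.026, 0.052]), 0.64)]
top blue_can [(array([355.2, 188.3]), array([ 0.576, -0.216,  0.12 ]), 0.7), (array([351.2, 256.2]), array([ 0.422, -0.202,  0.12 ]), 0.68), (array([241.6, 179. ]), array([0.601, 0.045, 0.12 ]), 0.58)]
top cabinet [(array([250.5, 158.1]), array([0.682, 0.045, 0.   ]), 0.59)]
top door_hinge [(array([254.2, 181.6]), array([0.601, 0.021, 0.09 ]), 0.59)]
scene tray_floor [(array([296.4, 267.9]), array([0.616, 0.036, 0.02 ]), 0.66)]
scene tray_lip [(array([322.7, 260.8]), array([0.546, 0.034, 0.052]), 0.77)]
scene blue_can [(array([296.4, 248.6]), array([0.61, 0.04, 0.12]), 0.87), (array([366.6, 195.8]), array([ 0.426, -0.13 ,  0.12 ]), 0.66), (array([310.6, 195.3]), array([ 0.579, -0.132,  0.12 ]), 0.58), (array([321.8, 261.8]), array([0.547, 0.078, 0.12 ]), 0.31)]
scene cabinet [(array([278.7, 272.5]), array([0.665, 0.039, 0.   ]), 0.57)]
scene door_hinge [(array([264.8, 308.3]), array([0.679, 0.184, 0.09 ]), 0.74)]
```

```bash
python3 -m handwheel '[[0,0,-0.05,0,0,0,1],[0,0,-0.1,0,0,0,1],[0,0,-0.14,0,0,0,1],[0,0,-0.17,0,0,0,1],[0,0,-0.185,0,0,0,1],[0,0,-0.192,0,0,0,1],[0,0,-0.196,0,0,0,1],[0,0,-0.196,0,0,0,1]]'
```

```text
t: 6.97
position: [0.6068, 0.0371, 0.2656]
orientation: [0.0, 3.141, 0.0]
force: [0.2, -0.0, -2.8]
finger_gap: 0.0513
grasp_force: 43.0
```

```bash
python3 -m handwheel '[[0,0,-0.002,0,0,0,1],[0,0,-0.004,0,0,0,1],[0,0,-0.004,0,0,0,1]]'
```

```text
t: 7.22
position: [0.6073, 0.0371, 0.2649]
orientation: [0.0, 3.139, 0.0]
force: [-1.6, -0.8, 9.5]
finger_gap: 0.0512
grasp_force: 43.0
```

```bash
python3 -m handwheel '[[0,0,0,0,0,0,0.1],[0,0,0,0,0,0,-0.3],[0,0,0,0,0,0,-1],[0,0,0,0,0,0,-1],[0,0,0,0,0,0,-1],[0,0,0,0,0,0,-1],[0,0,0,0,0,0,-1]]'; python3 -m handwheel '[[0,0,0.03,0,0,0,-1],[0,0,0.08,0,0,0,-1],[0,0,0.14,0,0,0,-1],[0,0,0.2,0,0,0,-1],[0,0,0.26,0,0,0,-1],[0,0,0.32,0,0,0,-1],[0,0,0.32,0,0,0,-1],[0,0,0.32,0,0,0,-1]]';  python3 -m handwheel '[[-0.08,0,0,0,0,0,1],[-0.16,0,0,0,0,0,1],[-0.24,0,0,0,0,0,1],[-0.32,0,0,0,0,0,1],[-0.4,0,0,0,0,0,1],[-0.4,0,0,0,0,0,1]]';python3 - <<'E'
from h import *
for c in('top','scene'):
    im=grab_frame(c);cv2.imwrite(f'pics/{c}3.png',im[:,:,::-1])
a=cv2.imread('pics/scene3.png');b=cv2.imread('pics/top3.png')
cv2.imwrite('pics/c3.png',np.hstack([cv2.resize(a[180:350,220:400],(400,378)),cv2.resize(b[100:270,130:310],(400,378))]))
def cap(im,x0,y0,x1,y1):
    h=cv2.cvtColor(im,cv2.COLOR_BGR2HSV)[y0:y1,x0:x1];ys,xs=np.nonzero(cv2.inRange(h,(26,100,120),(38,255,255)));return xs.mean()+x0,ys.mean()+y0
pa=cap(a,283,215,320,260);pb=cap(b,225,160,265,205);print(pa,pb,tri(pa,pb))
E
```

```text
t: 7.8
position: [0.6066, 0.0372, 0.2632]
orientation: [-0.0, -3.142, 0.0]
force: [-0.1, -0.1, 0.2]
finger_gap: 0.0854
grasp_force: 0.0
t: 8.47
position: [0.6068, 0.0372, 0.4247]
orientation: [-0.0, 3.139, 0.001]
force: [0.0, -1.2, 1.1]
finger_gap: 0.0856
grasp_force: 0.0
t: 8.97
position: [0.4006, 0.0366, 0.4219]
orientation: [0.001, -3.137, 0.001]
force: [2.9, -1.0, 1.8]
finger_gap: 0.0123
grasp_force: 0.0
(np.float64(297.0060975609756), np.float64(241.0731707317073)) (np.float64(244.25757575757575), np.float64(173.52525252525254)) [0.60788108 0.0347258  0.14605257]
```

View pics/c3.png

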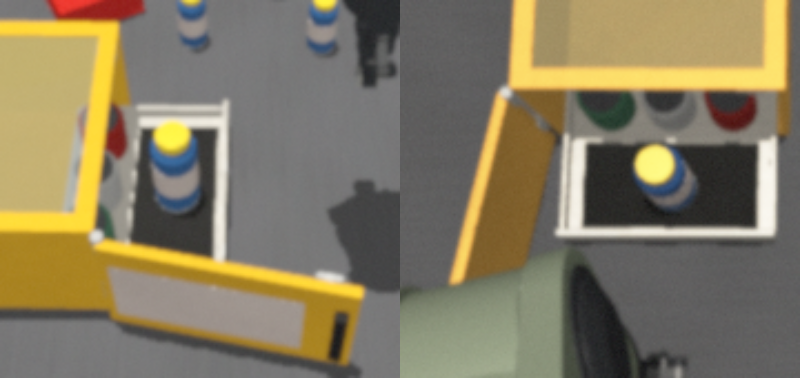

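The can stands upright on the mat (crop: cap at (173,137) and (655,163)), and its cap height and x fit. Next I tilt the tool forward 45° and lower it in front of the lip.

```bash
python3 -m handwheel '[[-0.02,0,0,0,-0.25,0,1],[-0.02,0,0,0,-0.25,0,1],[-0.02,0,0,0,-0.25,0,1],[-0.02,0,0,0,-0.25,0,1],[-0.02,0,0,0,-0.25,0,1],[-0.02,0,0,0,-0.25,0,1],[-0.02,0,0,0,-0.25,0,1],[-0.02,0,0,0,-0.25,0,1]]';  python3 -m handwheel '[[0,0,-0.07,0,0,0,1],[0,0,-0.14,0,0,0,1],[0,0,-0.21,0,0,0,1],[0,0,-0.28,0,0,0,1],[0,0,-0.34,0,0,0,1],[0,0,-0.4,0,0,0,1],[0,0,-0.4,0,0,0,1],[0,0,-0.4,0,0,0,1]]'; python3 -c "
from h import *
s=robot.read_state();print(s['qpos'],s['position'],R.from_rotvec(s['orientation']).as_matrix()[:,2])"
```

```text
t: 9.73
position: [0.399, 0.033, 0.423]
orientation: [0.018, 2.472, -0.043]
force: [-0.1, -0.0, 0.3]
finger_gap: 0.0001
grasp_force: 0.0
t: 10.4
position: [0.4029, 0.034, 0.3071]
orientation: [-0.069, 2.563, -0.197]
force: [1.1, -0.8, -0.2]
finger_gap: -0.0002
grasp_force: 0.0
[ 0.27305969  0.37208035 -0.73637088  2.42091572  1.74033838  0.57013316
 -0.35261816] [0.40288593 0.03403915 0.3071327 ] [ 0.54152835 -0.12582553 -0.83121296]
```

```bash
python3 -m handwheel '[[0,0,0.4,0,0,0,1],[0,0,0.4,0,0,0,1],[0,0,0.4,0,0,0,1],[0,0,0.4,0,0,0,1],[0,0,0.4,0,0,0,1],[0,0,0.4,0,0,0,1],[0.1,0,0.4,0,0,0,1],[0.1,0,0.4,0,0,0,1]]'; python3 -c "
from h import *
s=robot.read_state();print(s['qpos'],s['position'],R.from_rotvec(s['orientation']).as_matrix())"
```

```text
t: 11.07
position: [0.4538, 0.0338, 0.51]
orientation: [-0.07, 2.562, -0.196]
force: [0.4, -0.5, -0.1]
finger_gap: 0.0001
grasp_force: 0.0
[ 0.43073105  0.04670034 -0.74465466  2.0597222   0.5845242   0.60182992
  0.90772992] [0.45381867 0.03377178 0.51002668] [[-0.83967087 -0.00900525  0.54302094]
 [-0.0914091   0.98794176 -0.12496184]
 [-0.53534775 -0.15456387 -0.83036907]]
```

```bash
cat > go.py <<'E'
import sys
from h import *
# x y z tilt(deg): print row shift+turn from the measured pose
x,y,z,t=map(float,sys.argv[1:5]);s=robot.read_state()
Rt=R.from_euler('y',-t,degrees=True)*R.from_matrix(np.diag([-1.,1,-1]))
d=(Rt*R.from_rotvec(s['orientation']).inv()).as_rotvec()/np.pi
print(np.round((np.array([x,y,z])-s['position'])/.5,3),np.round(d,3))
E
python3 go.py 0.52 0.036 0.40 0
```

```text
[ 0.132  0.004 -0.22 ] [ 0.047  0.182 -0.017]
```

```bash
python3 -m handwheel '[[0.092,0.004,-0.22,0.047,0.182,-0.017,1],[0.092,0.004,-0.22,0.047,0.182,-0.017,1],[0.092,0.004,-0.22,0.047,0.182,-0.017,1],[0.092,0.004,-0.22,0.047,0.182,-0.017,1],[0.092,0.004,-0.22,0.047,0.182,-0.017,1],[0.092,0.004,-0.22,0.047,0.182,-0.017,1],[0.092,0.004,-0.22,0.047,0.182,-0.017,1]]'; python3 go.py 0.5 0.034 0.205 0
```

```text
t: 11.65
position: [0.499, 0.0356, 0.3965]
orientation: [-0.0, -3.142, 0.002]
force: [0.4, -0.7, -0.5]
finger_gap: -0.0002
grasp_force: 0.0
[ 0.002 -0.003 -0.383] [ 0. -0.  0.]
```

```bash
python3 -m handwheel '[[0,-0.003,-0.07,0,0,0,1],[0,-0.003,-0.14,0,0,0,1],[0,-0.003,-0.21,0,0,0,1],[0,-0.003,-0.28,0,0,0,1],[0,-0.003,-0.34,0,0,0,1],[0,-0.003,-0.383,0,0,0,1],[0,-0.003,-0.383,0,0,0,1]]'; python3 -m handwheel '[[0.02,0,0,0,0,0,1],[0.035,0,0,0,0,0,1],[0.045,0,0,0,0,0,1],[0.055,0,0,0,0,0,1],[0.065,0,0,0,0,0,1],[0.075,0,0,0,0,0,1],[0.085,0,0,0,0,0,1],[0.095,0,0,0,0,0,1]]'
```

```text
t: 12.23
position: [0.497, 0.0347, 0.2032]
orientation: [0.004, -3.139, 0.003]
force: [-0.2, 0.5, -0.6]
finger_gap: 0.0001
grasp_force: 0.0
t: 12.9
position: [0.5459, 0.0344, 0.206]
orientation: [0.001, -3.14, 0.004]
force: [-1.5, -0.8, 1.0]
finger_gap: 0.0005
grasp_force: 1.1
```

```bash
python3 -m handwheel '[[0.01,0,0,0,0,0,1],[0.02,0,0,0,0,0,1],[0.03,0,0,0,0,0,1],[0.04,0,0,0,0,0,1],[0.05,0,0,0,0,0,1],[0.06,0,0,0,0,0,1],[0.07,0,0,0,0,0,1],[0.08,0,0,0,0,0,1]]'; python3 -m handwheel '[[0.01,0,0,0,0,0,1],[0.02,0,0,0,0,0,1],[0.03,0,0,0,0,0,1],[0.04,0,0,0,0,0,1],[0.05,0,0,0,0,0,1],[0.06,0,0,0,0,0,1],[0.065,0,0,0,0,0,1],[0.065,0,0,0,0,0,1]]'
```

```text
t: 13.57
position: [0.5861, 0.0344, 0.2059]
orientation: [0.001, -3.14, 0.004]
force: [-2.6, -2.3, 0.4]
finger_gap: -0.0001
grasp_force: 1.2
t: 14.23
position: [0.6187, 0.0347, 0.206]
orientation: [0.001, -3.141, 0.003]
force: [-0.5, 0.7, 1.0]
finger_gap: 0.0004
grasp_force: 0.0
```

```bash
python3 -m handwheel '[[-0.06,0,0,0,0,0,1],[-0.12,0,0.04,0,0,0,1],[-0.18,0,0.1,0,0,0,1],[-0.28,0,0.18,0,-0.25,0,1],[-0.28,0,0.18,0,-0.25,0,1],[-0.28,0,0.18,0,-0.25,0,1],[-0.28,0,0.18,0,-0.25,0,1],[-0.28,0,0.18,0,-0.25,0,1]]'; python3 -m handwheel '[[0,0,0,0,-0.06,0,1],[0,0,0,0,-0.06,0,1],[0,0,0,0,-0.06,0,1]]'; python3 go.py 0.48 0.034 0.152 45;python3 -c "
from h import *
print(robot.read_state()['qpos'])"
```

```text
t: 14.9
position: [0.4809, 0.0317, 0.2961]
orientation: [0.012, 2.697, -0.039]
force: [0.8, -0.3, 0.0]
finger_gap: -0.0001
grasp_force: 0.0
t: 15.15
position: [0.481, 0.0289, 0.2944]
orientation: [0.019, 2.586, -0.067]
force: [0.0, -0.6, 0.4]
finger_gap: 0.0002
grasp_force: 0.0
[-0.002  0.01  -0.285] [ 0.013 -0.073  0.01 ]
[ 0.02759978  0.42867841 -0.32875353  2.26323736  1.79701513  0.31710713
 -0.40284785]
```

```bash
python3 -m handwheel '[[0,0.01,0,0.013,-0.073,0.01,1],[0,0.01,0,0.013,-0.073,0.01,1],[0,0.01,0,0.013,-0.073,0.01,1],[0,0.01,0,0.013,-0.073,0.01,1],[0,0.01,0,0.013,-0.073,0.01,1],[0,0.01,0,0.013,-0.073,0.01,1]]'; python3 go.py 0.48 0.034 0.152 45;python3 -c "
from h import *
print(robot.read_state()['qpos'])"
```

```text
t: 15.65
position: [0.481, 0.0329, 0.2939]
orientation: [0.004, 2.362, -0.002]
force: [-0.1, -0.7, -0.3]
finger_gap: -0.0001
grasp_force: 0.0
[-0.002  0.002 -0.284] [ 0.    -0.002  0.001]
[ 0.22961142  0.48784361 -0.58853038  2.33076849  2.33784503  0.57219621
 -0.87961723]
```

```bash
python3 -m handwheel '[[0.01,0.002,-0.05,0,0,0,1],[0.02,0.002,-0.1,0,0,0,1],[0.02,0.002,-0.15,0,0,0,1],[0.02,0.002,-0.2,0,0,0,1],[0.02,0.002,-0.25,0,0,0,1],[0.02,0.002,-0.284,0,0,0,1],[0.02,0.002,-0.284,0,0,0,1]]'; python3 go.py 0.569 0.034 0.152 45;python3 -c "
from h import *
print(robot.read_state()['qpos'])
for c in('top','scene'):
    im=grab_frame(c);cv2.imwrite(f'pics/{c}4.png',im[:,:,::-1])
a=cv2.imread('pics/scene4.png');b=cv2.imread('pics/top4.png')
cv2.imwrite('pics/c4.png',np.hstack([cv2.resize(a[160:370,220:440],(400,382)),cv2.resize(b[100:310,130:350],(400,382))]))"
```

```text
t: 16.23
position: [0.4905, 0.0342, 0.149]
orientation: [0.002, 2.366, -0.003]
force: [-0.5, 0.2, -1.0]
finger_gap: -0.0002
grasp_force: 0.0
[ 0.157 -0.     0.006] [ 0.    -0.003  0.001]
[ 0.22892723  0.88848941 -0.59248394  2.31676669  2.58274345  0.91500544
 -0.99287314]
```

View pics/c4.png

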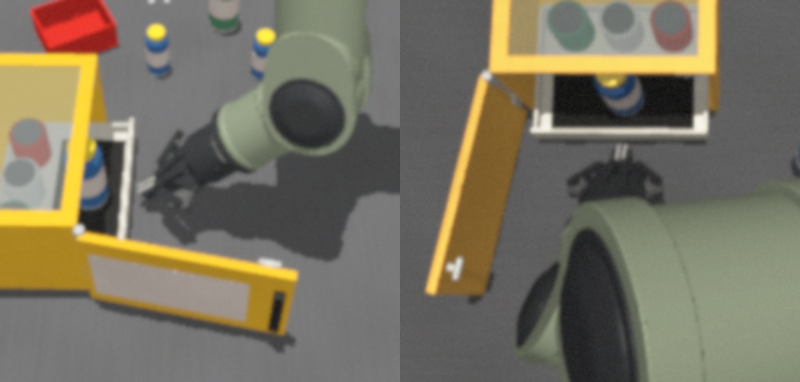

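The crop shows the can upright behind the lip at (90,175) and the shut fingers just in front of the lip, clear of the door. Pushing on.

```bash
python3 -m handwheel '[[0.01,0,0.002,0,0,0,1],[0.02,0,0.004,0,0,0,1],[0.03,0,0.005,0,0,0,1],[0.04,0,0.005,0,0,0,1],[0.05,0,0.005,0,0,0,1],[0.06,0,0.005,0,0,0,1],[0.07,0,0.005,0,0,0,1],[0.08,0,0.005,0,0,0,1]]'; python3 -m handwheel '[[0.01,0,0,0,0,0,1],[0.02,0,0,0,0,0,1],[0.03,0,0,0,0,0,1],[0.04,0,0,0,0,0,1],[0.05,0,0,0,0,0,1],[0.056,0,0,0,0,0,1]]'
```

```text
t: 17.0
position: [0.5316, 0.034, 0.1545]
orientation: [0.003, 2.36, -0.001]
force: [-3.0, -0.6, 0.7]
finger_gap: -0.0001
grasp_force: 1.2
t: 17.5
position: [0.5596, 0.0341, 0.1544]
orientation: [0.003, 2.36, -0.001]
force: [-2.8, -1.6, -0.6]
finger_gap: 0.0002
grasp_force: 1.3
```

```bash
python3 -m handwheel '[[0.004,0,0,0,0,0,1],[0.008,0,0,0,0,0,1],[0.012,0,0,0,0,0,1]]';  python3 -m handwheel '[[0.003,0,0,0,0,0,1],[0.006,0,0,0,0,0,1]]'
```

```text
t: 17.75
position: [0.5651, 0.0341, 0.1545]
orientation: [0.003, 2.36, -0.001]
force: [-3.2, -1.6, 0.5]
finger_gap: 0.0003
grasp_force: 1.1
t: 17.92
position: [0.5679, 0.0341, 0.1543]
orientation: [0.003, 2.361, -0.001]
force: [-19.6, -3.2, 10.0]
finger_gap: -0.0003
grasp_force: 9.8
```

At the stop: the force rose to 20 N at the x I expected. I'll hold for two rows, then retract.

```bash
python3 -m handwheel '[[0,0,0,0,0,0,1],[0,0,0,0,0,0,1],[-0.03,0,0,0,0,0,1],[-0.08,0,0,0,0,0,1],[-0.14,0,0.02,0,0,0,1],[-0.15,0,0.1,0,0,0,1],[-0.15,0,0.18,0,0,0,1],[-0.15,0,0.26,0,0,0,1]]'; python3 -m handwheel '[[0,0,0.06,0,0.25,0,1],[0,0,0.12,0,0.25,0,1],[0,0,0.18,0,0.25,0,1],[0,0,0.24,0,0.25,0,1],[0,0,0.24,0,0.25,0,1],[0,0,0.24,0,0.25,0,1],[0,0,0.24,0,0.25,0,1],[0,0,0.24,0,0.25,0,1]]'
python3 - <<'E'
from h import *
print(robot.read_state()['qpos'])
for c in('top','scene'):
    im=grab_frame(c);cv2.imwrite(f'pics/{c}5.png',im[:,:,::-1])
    for t,z in(('tray_floor',.02),('tray_lip',.052),('door_push',.135),('door_hinge',.09)): print(c,t,[(np.round(d['pixel'],1),onz(c,d['pixel'],z).round(3),round(d['p'],2)) for d in mark_of(c,t)])
a=cv2.imread('pics/scene5.png');b=cv2.imread('pics/top5.png')
cv2.imwrite('pics/c5.png',np.hstack([cv2.resize(a[160:370,160:400],(400,350)),cv2.resize(b[100:310,110:350],(400,350))]))
E
python3 go.py 0.42 0.30 0.41 0
```

```text
t: 18.58
position: [0.4923, 0.0345, 0.2854]
orientation: [0.002, 2.362, 0.001]
force: [0.2, -0.2, -0.8]
finger_gap: -0.0002
grasp_force: 0.0
t: 19.25
position: [0.495, 0.0207, 0.3603]
orientation: [0.037, 2.684, -0.192]
force: [1.1, -1.1, 0.3]
finger_gap: 0.0002
grasp_force: 0.0
[ 0.06541734  0.32627376 -0.36516551  2.13716596  0.93610811  0.45771919
  0.47807281]
top tray_floor []
top tray_lip [(array([253. , 147.2]), array([0.696, 0.031, 0.052]), 0.63)]
top door_push []
top door_hinge [(array([192.2, 150.1]), array([0.68, 0.17, 0.09]), 0.71)]
scene tray_floor []
scene tray_lip [(array([265.1, 262.4]), array([0.696, 0.038, 0.052]), 0.47)]
scene door_push [(array([352.3, 316. ]), array([0.48 , 0.223, 0.135]), 0.66)]
scene door_hinge [(array([267.7, 306.7]), array([0.673, 0.18 , 0.09 ]), 0.55)]
[-0.15   0.56   0.101] [0.045 0.144 0.009]
```

View pics/c5.png

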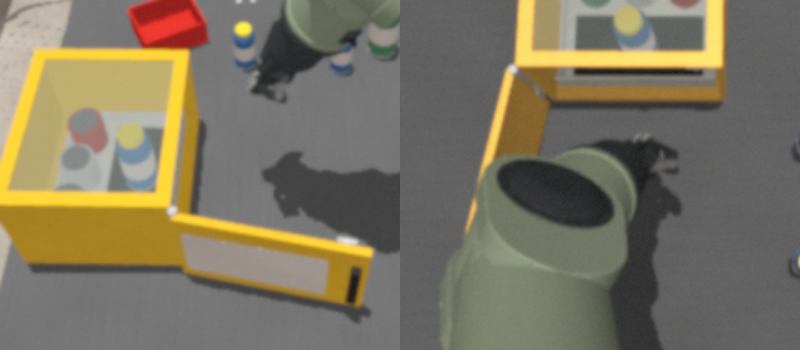

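Tray home with its lip at x≈0.697, and the can upright inside (crop (137,155), seen through the clear roof). The door is untouched. Now I go over to the door's outer side.

```bash
python3 -m handwheel '[[-0.03,0.03,0.1,0.045,0.144,0.009,1],[-0.06,0.06,0.12,0.045,0.144,0.009,1],[-0.08,0.12,0.12,0.045,0.144,0.009,1],[-0.08,0.2,0.12,0.045,0.144,0.009,1],[-0.08,0.28,0.12,0.045,0.144,0.009,1],[-0.08,0.36,0.12,0.045,0.144,0.009,1],[-0.08,0.44,0.12,0.045,0.144,0.009,1],[-0.08,0.5,0.12,0.045,0.144,0.009,1]]'; sed -i 's/^Rt=/yaw=float(sys.argv[5]) if len(sys.argv)>5 else 0\nRt=R.from_euler("z",yaw,degrees=True)*/' go.py; python3 go.py 0.485 0.31 0.42 0 -50;python3 -c "
from h import *
print(robot.read_state()['qpos'])"
```

```text
t: 20.42
position: [0.4549, 0.2726, 0.4196]
orientation: [0.001, 3.14, 0.001]
force: [0.0, 0.3, 0.4]
finger_gap: -0.0003
grasp_force: 0.0
[0.06  0.075 0.001] [ 0.     0.    -0.278]
[-0.13594148  0.42249854 -0.68566942  1.80705025  0.31004407  1.02044548
  0.62764991]
```

```bash
python3 -m handwheel '[[0.06,0.075,0,0,0,-0.278,1],[0.06,0.075,0,0,0,-0.278,1],[0.06,0.075,0,0,0,-0.278,1],[0.06,0.075,0,0,0,-0.278,1],[0.06,0.075,0,0,0,-0.278,1],[0.06,0.075,0,0,0,-0.278,1],[0.06,0.075,0,0,0,-0.278,1],[0.06,0.075,0,0,0,-0.278,1]]'; python3 -m handwheel '[[0,0,-0.08,0,0,0,1],[0,0,-0.16,0,0,0,1],[0,0,-0.24,0,0,0,1],[0,0,-0.24,0,0,0,1]]'; python3 go.py 0.485 0.31 0.30 0 -50;python3 -c "
from h import *
print(robot.read_state()['qpos'])
h=np.array([.677,.178])
for th in [1.77,1.6,1.4,1.2,1.0,.8,.6,.4,.2,.1,.05,0]:
    u=np.array([-np.sin(th),-np.cos(th)]);n=np.array([-np.cos(th),np.sin(th)]);print(th,(h+.2*u+.028*n).round(3))"
```

```text
t: 21.08
position: [0.4852, 0.3076, 0.4196]
orientation: [1.338, 2.84, -0.001]
force: [-0.4, -1.0, 0.3]
finger_gap: 0.0001
grasp_force: 0.0
t: 21.42
position: [0.4837, 0.3063, 0.2935]
orientation: [-1.321, -2.846, 0.012]
force: [-1.0, -0.6, -1.1]
finger_gap: 0.0001
grasp_force: 0.0
[0.003 0.007 0.013] [ 0.002 -0.002 -0.001]
[-0.37275179  0.61041286 -0.41733076  1.81661198  0.3319731   0.79304058
 -0.25887182]
1.77 [0.486 0.245]
1.6 [0.478 0.212]
1.4 [0.475 0.172]
1.2 [0.48  0.132]
1.0 [0.494 0.094]
0.8 [0.514 0.059]
0.6 [0.541 0.029]
0.4 [0.573 0.005]
0.2 [ 0.61  -0.012]
0.1 [ 0.629 -0.018]
0.05 [ 0.639 -0.02 ]
0 [ 0.649 -0.022]
```

```bash
python3 -m handwheel '[[0,-0.05,0,0,0,0,1],[0,-0.1,0,0,0,0,1],[0,-0.13,0,0,0,0.01,1],[-0.008,-0.16,0,0,0,0.02,1],[-0.014,-0.19,0,0,0,0.03,1],[-0.017,-0.22,0,0,0,0.04,1],[-0.019,-0.245,0,0,0,0.05,1],[-0.02,-0.27,0,0,0,0.055,1]]'; python3 -m handwheel '[[0.004,-0.04,0,0,0,0.015,1],[0.01,-0.08,0,0,0,0.03,1],[0.023,-0.118,0,0,0,0.047,1],[0.038,-0.156,0,0,0,0.064,1],[0.057,-0.192,0,0,0,0.08,1],[0.078,-0.226,0,0,0,0.096,1],[0.104,-0.257,0,0,0,0.112,1],[0.132,-0.286,0,0,0,0.128,1]]'; python3 go.py 0.573 0.005 0.30 0 -10
```

```text
t: 22.08
position: [0.4756, 0.1722, 0.3019]
orientation: [1.07, 2.951, 0.002]
force: [-0.1, 0.7, 0.3]
finger_gap: -0.0001
grasp_force: 0.0
t: 22.75
position: [0.5421, 0.0285, 0.302]
orientation: [0.459, 3.105, -0.0]
force: [-0.7, 1.0, 0.4]
finger_gap: -0.0001
grasp_force: 0.0
[ 0.062 -0.047 -0.004] [0.    0.001 0.038]
```

```bash
python3 -m handwheel '[[0.015,-0.013,0,0,0,0.02,1],[0.031,-0.026,0,0,0,0.038,1],[0.047,-0.037,0,0,0,0.05,1],[0.062,-0.047,0,0,0,0.06,1],[0.08,-0.057,0,0,0,0.07,1],[0.098,-0.066,0,0,0,0.08,1],[0.117,-0.074,0,0,0,0.09,1],[0.136,-0.081,0,0,0,0.094,1]]'; python3 - <<'E'
from h import *
s=robot.read_state();print(s['position'])
for c in('top','scene'):
    im=grab_frame(c);cv2.imwrite(f'pics/{c}6.png',im[:,:,::-1])
    print([(d['pixel'],onz(c,d['pixel'],.135),d['p']) for d in mark_of(c,'door_push')])
a=cv2.imread('pics/scene6.png');b=cv2.imread('pics/top6.png')
cv2.imwrite('pics/c6.png',np.hstack([cv2.resize(a[160:370,160:400],(400,350)),cv2.resize(b[100:310,110:350],(400,350))]))
E
```

```text
t: 23.42
position: [0.6101, -0.0115, 0.302]
orientation: [-0.001, 3.139, -0.0]
force: [0.4, 0.1, 0.2]
finger_gap: 0.0001
grasp_force: 0.0
[ 0.61011052 -0.01145524  0.30204731]
[]
[([290.1, 225.6], array([ 0.62807624, -0.01974056,  0.135     ]), 0.9)]
```

View pics/c6.png

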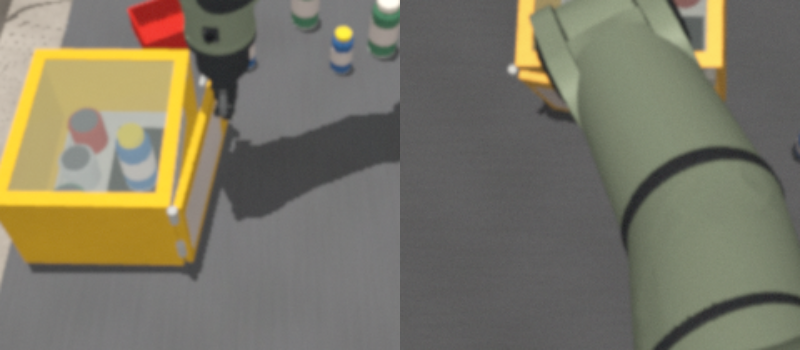

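The crop shows the door nearly shut and following the fingers at (220,105), with the can still upright at (135,150). Now a slow press.

```bash
python3 -m handwheel '[[0.012,-0.003,0,0,0,0,1],[0.024,-0.007,0,0,0,0,1],[0.036,-0.01,0,0,0,0,1],[0.046,-0.012,0,0,0,0,1],[0.054,-0.014,0,0,0,0,1]]'; python3 -m handwheel '[[0.006,-0.001,0,0,0,0,1],[0.012,-0.002,0,0,0,0,1]]'; python3 -m handwheel '[[0.004,0,0,0,0,0,1],[0.008,-0.001,0,0,0,0,1]]'
```

```text
t: 24.03
position: [0.6371, -0.0178, 0.3002]
orientation: [0.005, 3.14, 0.001]
force: [-0.7, 1.0, 5.5]
finger_gap: -0.0002
grasp_force: 0.0
t: 24.2
position: [0.6414, -0.019, 0.2991]
orientation: [-0.006, -3.138, 0.0]
force: [-13.3, 0.3, 1.2]
finger_gap: 0.0002
grasp_force: 0.0
t: 24.37
position: [0.6457, -0.0195, 0.299]
orientation: [-0.006, -3.139, -0.0]
force: [-3.4, 0.4, -0.9]
finger_gap: -0.0005
grasp_force: 0.0
```

Through the resistance: the force fell from 13 N to 3 N. Now small steps until it meets the stop.

```bash
python3 -m handwheel '[[0.003,0,0,0,0,0,1],[0.006,0,0,0,0,0,1]]'; python3 -m handwheel '[[0.002,0,0,0,0,0,1],[0.004,0,0,0,0,0,1]]'
```

```text
t: 24.53
position: [0.6479, -0.0196, 0.2989]
orientation: [-0.006, -3.137, 0.001]
force: [-28.3, -1.7, 11.7]
finger_gap: -0.0001
grasp_force: 0.0
t: 24.7
position: [0.6485, -0.0195, 0.2981]
orientation: [-0.006, -3.132, 0.001]
force: [-35.1, -0.8, 3.5]
finger_gap: 0.0002
grasp_force: 0.0
```

Firmly at the stop (35 N). Backing off and checking.

```bash
python3 -m handwheel '[[-0.02,0,0,0,0,0,1],[-0.06,0,0,0,0,0,1],[-0.12,0,0.04,0,0,0,1],[-0.18,0,0.1,0,0,0,1],[-0.24,0,0.18,0,0,0,1],[-0.3,0,0.2,0,0,0,1],[-0.35,0,0.2,0,0,0,1],[-0.35,0,0.2,0,0,0,1]]'; python3 - <<'E'
from h import *
for c in('top','scene'):
    im=grab_frame(c);cv2.imwrite(f'pics/{c}7.png',im[:,:,::-1])
    print([(d['pixel'],onz(c,d['pixel'],.135),d['p']) for d in mark_of(c,'door_push')])
a=cv2.imread('pics/scene7.png');b=cv2.imread('pics/top7.png')
cv2.imwrite('pics/c7.png',np.hstack([cv2.resize(a[120:330,150:420],(450,350)),cv2.resize(b[20:160,160:300],(350,350))]))
E
```

```text
t: 25.37
position: [0.473, -0.0194, 0.401]
orientation: [0.005, 3.14, -0.003]
force: [1.6, -0.4, 0.9]
finger_gap: 0.0002
grasp_force: 0.0
[([273.9, 150.1], array([ 0.66476378, -0.03027565,  0.135     ]), 0.62)]
[([278.9, 222.7], array([ 0.65728621, -0.02898292,  0.135     ]), 0.61)]
```

View pics/c7.png

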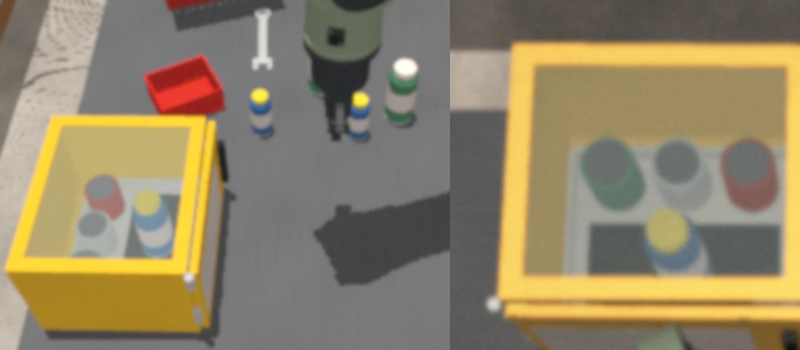

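The crop shows the door flush and parallel to the cabinet front (top view, lines at rows 285–312). The can is upright inside at (152,222), and the bin, spanner and green cans are undisturbed. Handing in.

```bash
python3 -c "
from station import robot
print(robot.close_job())"
```

```text
the job is handed in; nothing more can be done
None
```

The blue can stands upright in the cabinet, the tray is in at its stop and the door is shut and flush on its catch; I handed the job in at about 25 s, but the system did not report whether it passed.

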